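# Load the bench tape dispensers from the stock rod

## Robot

A 7-joint arm with a two-finger parallel gripper is mounted at the origin on the work surface. World frame = base frame: x ahead of the robot, y to its left, z up, the work surface at z = 0. Lengths are in m, angles in rad, forces in N, time in s.
With the tool pointing down it reaches from about 0.425 to 0.95 m from the base axis. Payload 4.7 kg.
Tool frame: the origin (TCP) lies on the centre line of the jaws, within the pads' length; the fingertips stand robot.nose_length ahead of it and the grasp point (between the pads) lies 8 mm behind it (robot.nose_length is the distance from the TCP to the fingertips, in m); z points along the fingers, y is the line along which they close (so a half turn about z gives the same grasp; the last joint's range is limited). The gripper opens to 85 mm and grips with 20 to 120 N. Pads are 22 mm wide; open, the fingers measure 114 mm over their backs; the gripper's body (76 mm by 85 mm) begins 54 mm behind the grasp point. The pads swing forward as they close: fully open they stand 13 mm farther back than shut.
Start: joints at [1.211, 0.469, -0.049, 1.532, 0.024, 1.141, -0.082], TCP at [0.219, -0.638, 0.242] pointing down, gripper open.
Joint ranges: [-2.59, 2.59], [-0.33, 1.99], [-1.39, 1.29], [0.1, 2.45], [-1.04, 4.18], [0.21, 1.99], [-2.66, 2.66]. Speed limits (rad/s): [2.57, 2.57, 3.14, 3.14, 3.14, 3.14, 3.14].

## Interface

Orientations are given as [roll, pitch, yaw] about the fixed x, y, z axes, in that order (R = Rz(yaw) Ry(pitch) Rx(roll)).
In Python, from plant import robot gives the robot as it stands. Calls block until the motion is done:
- robot.goto(position, orientation): joint-space move of the TCP to a pose.
- robot.move_straight(position, vel=0.15, attitude=None, contact_N=None): straight line of the TCP; attitude=None keeps the orientation; vel is the mean speed in m/s. With contact_N (N) it stops when the force on the tool has changed by that much, and returns True; else False.
- robot.move_joints(angles): joint-space move.
- robot.grip(opening, strength=None): opening from 0.0 (shut) to 1.0 (fully open); strength is the grip in N (None keeps the last); returns when the fingers have stopped.
- robot.sleep(seconds).
- robot.inverse_kinematics(position, orientation): joint angles nearest the present ones, or None.
- robot.sense(): the state.
- robot.grab_frame(name): name is "side" or "top"; returns a dict with "image" (384x512x3 uint8, red, green, blue), "range_z" (384x512 float32, m along the optical axis (not along the pixel's ray), 0 where there is no reading), "fx", "fy", "cx", "cy" (pixels), "R" (3x3) and "t" (3): a world point X has camera coordinates R X + t. Camera axes: x right, y down, z forward; pixel columns grow to the right and rows downward; lengths in m; the calibration is good to about 2 mm. A picture is of the moment at which its call begins.
A pose or a line that the arm cannot do raises robot.IKError and nothing moves.
- robot.close_job(): hands the job in; it is judged then, once.
The state is a dict: "t": time; "joint_pos": joint angles; "joint_velocities": joint speeds; "effort": joint torques, N m; "tcp_pos": TCP position; "tcp_rot": TCP orientation; "wrist_force": force on the tool from outside, world axes, zero at the start; "torque": the same for the moment, N m; "opening": opening from 0.0 (shut) to 1.0 (fully open); "gripper_force": force on a finger pad.
Only numpy, scipy, OpenCV 4.12 (cv2) and the standard library are available. Lean on these libraries where they do the work, as an engineer would, in place of code of your own. Each camera call takes 0.05 s, during which the arm holds its last target. There are 200 camera calls.

## Task

Load the packing bench's three roller tape dispensers. First slide the stop collar off the free end of the stock rod and put it in the shallow steel tray; then slide the rolls of tape off the rod and sit each one upright between the cheeks, on both rollers, of the dispenser made for its width: the narrow roll in the narrowest, the middle roll in the middle one, the wide roll in the widest. Leave everything let go and lying still.

Things in the scene. Friction and masses are not known exactly. Their poses are not given: they have to be found in the camera images.
- rod_stand: Fixed grey stand, base 70 x 230 x 8 mm, upright plate 136 mm high at its -y end, carrying a horizontal 18 mm steel rod. Origin: centre of underside. The rod's axis is along own y, at z = 120 mm, from y = -100 (upright) to the free end at y = +105 mm; things slide off to +y. At the start rolls hang at about y = -66, -10, +46 mm in any order and the collar at +89 mm, outermost.
- stop_collar: Stop collar: plain aluminium ring that keeps the rolls on the rod, its screw already slackened so that it hangs loose and slides freely. Outside diameter 44 mm, bore 24 mm, 14 mm wide. Origin: its centre; its own y axis is the ring's axis. Hanging, its centre is about 3 mm below the rod's axis. 30 to 65 g.
- roll_narrow: The narrowest of three rolls of black tape, 15 mm wide, hanging on the rod by its cardboard core. All three have outside diameter 56 mm and bore 33 mm. Origin: the roll's centre; its own y axis is the roll's axis. Hanging, its centre is about 7.5 mm below the rod's axis. About 30 g (up to 40 % off). Rigid.
- roll_middle: The middle of three rolls of black tape, 30 mm wide, hanging on the rod by its cardboard core. All three have outside diameter 56 mm and bore 33 mm. Origin: the roll's centre; its own y axis is the roll's axis. Hanging, its centre is about 7.5 mm below the rod's axis. About 60 g (up to 40 % off). Rigid.
- roll_wide: The widest of three rolls of black tape, 50 mm wide, hanging on the rod by its cardboard core. All three have outside diameter 56 mm and bore 33 mm. Origin: the roll's centre; its own y axis is the roll's axis. Hanging, its centre is about 7.5 mm below the rod's axis. About 100 g (up to 40 % off). Rigid.
- dispenser_narrow: Fixed blue roller dispenser for the 15 mm roll. Origin: centre of underside; base 92 (x) by 37 mm (y). Gap of 29 mm between two cheeks, 37 mm high for x within +-17 mm (tops flared out), 14 mm elsewhere: fingers pass beside them in x. The roll rests on two rollers along y, its axis along y (either way), its centre at x = 0, y = 0, z = 42 mm. Cutter strip 17 mm high at x = -45 mm.
- dispenser_middle: Fixed blue roller dispenser for the 30 mm roll. Origin: centre of underside; base 92 (x) by 52 mm (y). Gap of 44 mm between two cheeks, 37 mm high for x within +-17 mm (tops flared out), 14 mm elsewhere: fingers pass beside them in x. The roll rests on two rollers along y, its axis along y (either way), its centre at x = 0, y = 0, z = 42 mm. Cutter strip 17 mm high at x = -45 mm.
- dispenser_wide: Fixed blue roller dispenser for the 50 mm roll. Origin: centre of underside; base 92 (x) by 72 mm (y). Gap of 64 mm between two cheeks, 37 mm high for x within +-17 mm (tops flared out), 14 mm elsewhere: fingers pass beside them in x. The roll rests on two rollers along y, its axis along y (either way), its centre at x = 0, y = 0, z = 42 mm. Cutter strip 17 mm high at x = -45 mm.
- tray: Shallow open steel parts tray, 100 mm (its x) by 130 mm (its y), rim 12 mm high, walls and floor 3 mm thick, empty, fixed. Origin: centre of the underside.
Not all that is in view belongs to the job. Several things have the shape of the tray; the one meant has the colours described above.

How it is judged:
On the way:
1. the collar is in the tray while all three rolls are still on the rod (x of stop_collar in the frame of tray between -0.05 and 0.05 m and y of stop_collar in the frame of tray between -0.065 and 0.065 m and z of stop_collar in the frame of tray below 0.032 m and height (world z) of each of roll_narrow, roll_middle, roll_wide above 0.09 m and y of each of roll_narrow, roll_middle, roll_wide in the frame of rod_stand below 0.105 m), for 0.2 s.
At the end, for the whole second after the job is handed in: Each roll sits on both rollers of the dispenser of its own width: its centre within 8 mm of the dispenser's middle in x, 12 mm in y and 6 mm of the seated height (42 mm), its axis within 0.3 rad of the dispenser's y axis; the collar lies inside the tray; all released and at rest (x of roll_narrow in the frame of dispenser_narrow between -0.008 and 0.008 m and y of roll_narrow in the frame of dispenser_narrow between -0.012 and 0.012 m and z of roll_narrow in the frame of dispenser_narrow between 0.0357 and 0.0477 m and angle between the y axis of roll_narrow and the y axis of dispenser_narrow, either way round below 0.3 rad and linear speed of each of roll_narrow, roll_middle, roll_wide, stop_collar below 0.02 m/s and angular speed of each of roll_narrow, roll_middle, roll_wide, stop_collar below 0.3 rad/s and x of roll_middle in the frame of dispenser_middle between -0.008 and 0.008 m and y of roll_middle in the frame of dispenser_middle between -0.012 and 0.012 m and z of roll_middle in the frame of dispenser_middle between 0.0357 and 0.0477 m and angle between the y axis of roll_middle and the y axis of dispenser_middle, either way round below 0.3 rad and x of roll_wide in the frame of dispenser_wide between -0.008 and 0.008 m and y of roll_wide in the frame of dispenser_wide between -0.012 and 0.012 m and z of roll_wide in the frame of dispenser_wide between 0.0357 and 0.0477 m and angle between the y axis of roll_wide and the y axis of dispenser_wide, either way round below 0.3 rad and x of stop_collar in the frame of tray between -0.05 and 0.05 m and y of stop_collar in the frame of tray between -0.065 and 0.065 m and z of stop_collar in the frame of tray below 0.032 m); the robot touches nothing.
It also fails if it takes over 115 s, if anything falls off the work surface, if the arm or the gripper's body presses on something with over 40 N, if the wrist force passes 120 N, or if a joint passes its speed limit or range.

## Working session

There is one attempt and no reset: what is moved stays moved. The work goes in short steps, each a Python script; the robot and the scene stay as the last script left them, time stands still between calls to the robot, and variables do not carry over. Pictures are saved under pics/ and viewed, at most 14 in all, crops included, and the job is handed in when it is done.

```bash
ls; mkdir -p pics; cat > cap.py <<'E'
import cv2,numpy as np,pickle
from plant import robot
F={n:robot.grab_frame(n) for n in("side","top")}
pickle.dump(F,open("f.pkl","wb"))
for n in F:
    f=F[n]; cv2.imwrite(f"pics/a_{n}.png",cv2.resize(f["image"][...,::-1],(800,600),interpolation=cv2.INTER_CUBIC))
    print(n,f["fx"],f["cx"],f["cy"],"cam",-f["R"].T@f["t"],f["R"].round(3).tolist())
s=robot.sense();print(s["t"],s["tcp_pos"],s["tcp_rot"],s["opening"],robot.nose_length)
E
python3 cap.py
```

```text
pics
side 348.6949471567108 257.20877202424936 192.45254259812543 cam [0.337312   0.66611523 0.65136365] [[-0.994, -0.108, -0.001], [-0.067, 0.625, -0.778], [0.084, -0.773, -0.629]]
top 481.4081660577012 253.71321066699085 193.4486924718218 cam [0.26890806 0.02036191 1.1732952 ] [[0.028, -0.999, 0.016], [-0.991, -0.03, -0.128], [0.128, -0.012, -0.992]]
0.1 [ 0.21910378 -0.63793734  0.24137745] [-3.13987493e+00  4.32974149e-05  3.30840335e-01] 0.9966944742287185 0.011
```

View pics/a_top.png

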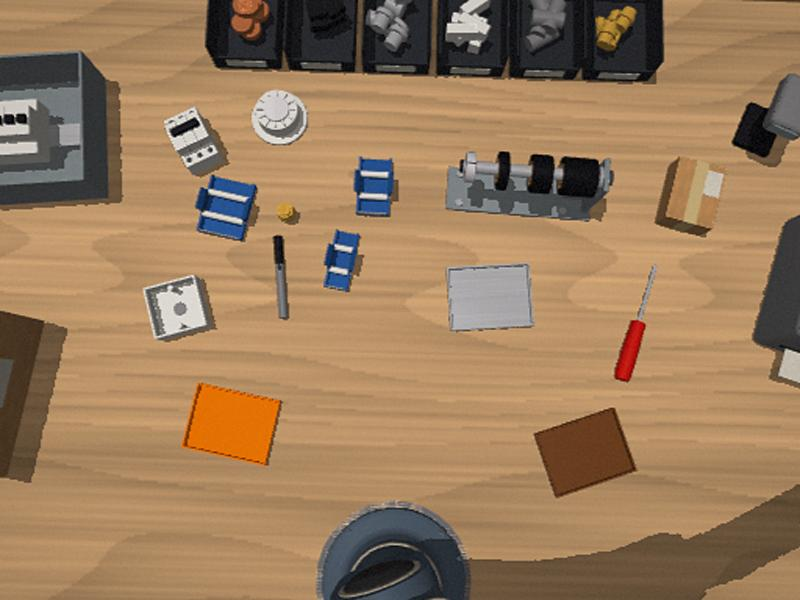

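View pics/a_side.png

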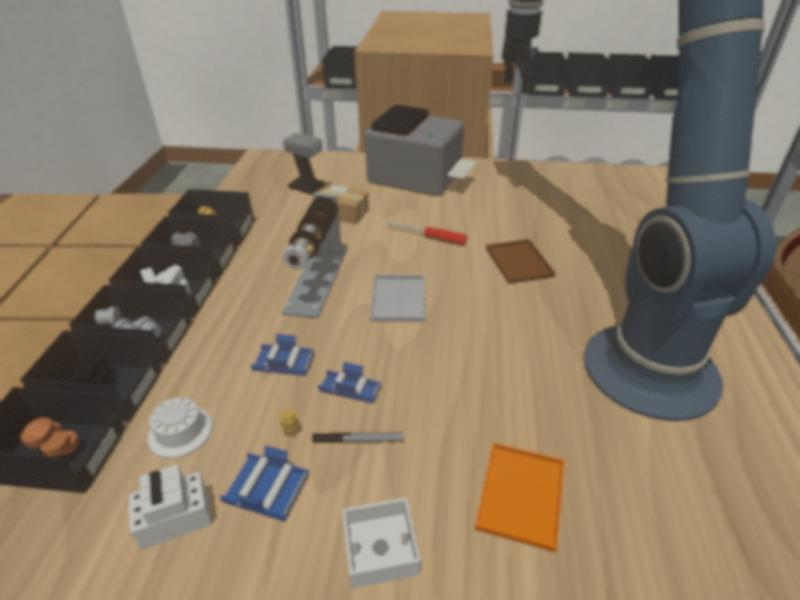

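The top view (800x600) shows the stand at (530,190) with its free end to the left. Reading from the free end, it carries the collar at 470, the narrow roll at 503, the middle roll at 541 and the wide roll at 580. The blue dispensers are wide at (226,208), middle at (375,187) and narrow at (342,261). Three things have the tray's shape: grey at (490,297), orange at (232,424) and brown at (585,452). Grey is the steel colour described. I'll measure these and confirm the tray in a crop.

```bash
cat > vis.py <<'E'
import cv2,numpy as np,pickle
def cloud(f):
    z=f["range_z"]; v,u=np.mgrid[:384,:512]
    P=np.stack([(u-f["cx"])/f["fx"]*z,(v-f["cy"])/f["fy"]*z,z],-1)
    return (P-f["t"])@f["R"]
def rect(xy):
    c,s,a=cv2.minAreaRect(xy.astype(np.float32)*1000); return np.round(c,1),np.round(s,1),round(a,1)
def ray(f,uv,z):
    d=f["R"].T@np.array([(uv[0]-f["cx"])/f["fx"],(uv[1]-f["cy"])/f["fy"],1]); o=-f["R"].T@f["t"]
    return o+d*(z-o[2])/d[2]
E
cat > m.py <<'E'
from vis import *
F=pickle.load(open("f.pkl","rb")); f=F["top"]; P=cloud(f); I=f["image"].astype(int); k=.64
hsv=cv2.cvtColor(f["image"],cv2.COLOR_RGB2HSV)
print("table z",np.median(P[150:250,270:280,2]))
blue=((hsv[...,0]>100)&(hsv[...,0]<125)&(hsv[...,1]>120)).astype(np.uint8)
blue=cv2.morphologyEx(blue,cv2.MORPH_CLOSE,np.ones((9,9)))
n,L,S,C=cv2.connectedComponentsWithStats(blue)
for i in range(1,n):
    if S[i,4]>300 and C[i,1]<200:
        m=L==i; p=P[m]; p=p[(p[:,2]>.004)&(p[:,2]<.06)]
        print("blue",C[i]/k,rect(p[:,:2]),"base",rect(p[p[:,2]<.012][:,:2]),"cheek",p[p[:,2]>.03][:,:2].mean(0),p[:,2].max())
sub=np.zeros(blue.shape,bool); sub[160:215,280:348]=1
m=sub&(hsv[...,1]<50); n,L,S,C=cv2.connectedComponentsWithStats(m.astype(np.uint8)); i=1+S[1:,4].argmax(); m=L==i
cs=cv2.findContours(m.astype(np.uint8),0,2)[0]; c=max(cs,key=cv2.contourArea)
r=cv2.boxPoints(cv2.minAreaRect(c)); w=np.array([ray(f,q,.012)[:2] for q in r]); print("tray",rect(w),"z",np.median(P[m][:,2]),rect(P[m][:,:2]))
sub=np.zeros(blue.shape,bool); sub[90:145,280:400]=1
b=sub&(P[...,2]>.002)&(P[...,2]<.014); print("base",rect(P[b][:,:2]), np.median(P[b][:,2]))
h=sub&(P[...,2]>.09)&(P[...,2]<.16); blk=hsv[...,2]<60
n,L,S,C=cv2.connectedComponentsWithStats((h&blk).astype(np.uint8))
for i in range(1,n):
    if S[i,4]>20:
        p=P[L==i]; x,y,ww,hh=S[i,:4]
        print("roll",C[i]/k,S[i],p.min(0),p.max(0),"top-strip y",np.percentile(p[p[:,2]>.13][:,1],[2,50,98]))
q=P[h&~blk]; g=q[(q[:,2]>.10)]
for y0 in np.arange(g[:,1].min(),g[:,1].max(),.006):
    s=g[(g[:,1]>=y0)&(g[:,1]<y0+.006)]
    if len(s): print("rod",round(y0,3),len(s),s[:,0].min().round(4),s[:,0].max().round(4),s[:,2].max().round(4))
crop=f["image"][150:310,100:420,::-1]; cv2.imwrite("pics/crop.png",cv2.resize(crop,(800,400),interpolation=cv2.INTER_CUBIC))
E
python3 m.py
```

```text
table z 0.00010054703275312249
blue [373.30609396 185.114159  ] (array([605.1,  47.9]), array([58.2, 91.2]), 85.2) base (array([607. ,  48.4]), array([48.8, 87.2]), 86.4) cheek [0.6049728  0.04467085] 0.040974221780722894
blue [224.58389946 206.18348053] (array([563.3, 279.3]), array([78.8, 90.8]), 77.2) base (array([563. , 279.4]), array([72.6, 91. ]), 77.9) cheek [0.56356626 0.28547519] 0.041636905876857096
blue [340.40333045 258.96950692] (array([483.8,  95. ]), array([43.8, 91.3]), 81.8) base (array([485.8,  95.4]), array([37.5, 87.8]), 79.9) cheek [0.48306485 0.09274633] 0.04043330025033035
tray (array([ 433.5, -139.2]), array([100.4, 133.3]), 5.1) z 0.003325875018996884 (array([401.2, -78.7]), array([140.6, 299.2]), 28.0)
base (array([ 620.5, -205.1]), array([140.6, 303.3]), 1.7) 0.006818381512209665
roll [502.63554217 170.86784639] [317  97  10  25 166] [ 0.57628134 -0.149525    0.10731581] [ 0.63051503 -0.1306885   0.14352298] top-strip y [-0.1455253  -0.13905835 -0.13260654]
roll [541.13350592 173.60392012] [337  99  18  25 338] [ 0.57223668 -0.21026439  0.10204941] [ 0.6270
[... 520 characters left out ...]
23 0.6173 0.1334
rod -0.22 19 0.5908 0.6074 0.1322
rod -0.214 11 0.593 0.6132 0.1394
rod -0.208 1 0.6285 0.6285 0.118
rod -0.184 34 0.577 0.628 0.1353
rod -0.178 20 0.5932 0.6091 0.1325
rod -0.172 22 0.5928 0.6081 0.1309
rod -0.166 24 0.5932 0.6109 0.1319
rod -0.16 18 0.5951 0.6096 0.1296
rod -0.154 22 0.595 0.6095 0.1318
rod -0.148 3 0.6104 0.6167 0.1385
rod -0.136 27 0.577 0.6288 0.1378
rod -0.13 23 0.5959 0.6113 0.1314
rod -0.124 19 0.5956 0.6111 0.1319
rod -0.118 21 0.5964 0.6115 0.131
rod -0.112 23 0.5965 0.6151 0.1296
rod -0.106 19 0.5974 0.6129 0.1302
rod -0.1 39 0.5839 0.6272 0.141
rod -0.094 53 0.585 0.6269 0.1414
rod -0.088 47 0.5848 0.6248 0.1413
rod -0.082 13 0.5976 0.6156 0.1295
```

View pics/crop.png

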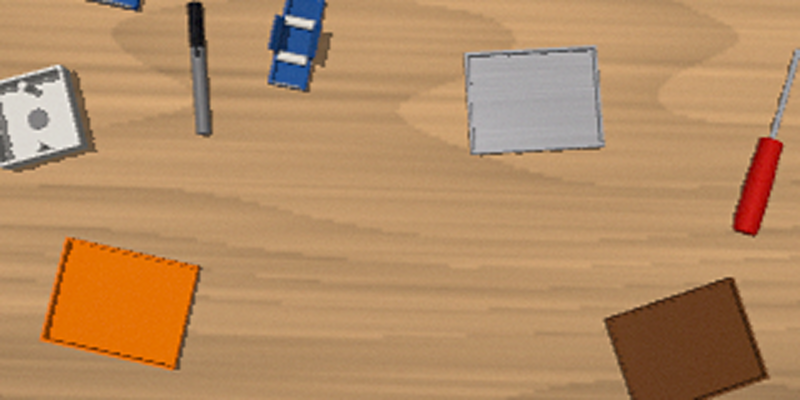

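The crop confirms it: the grey brushed tray at crop (535,100) is the steel one, while orange (120,305) and brown (690,345) are the wrong colour. Its measured size is 100x133 mm, centred at (0.4335,-0.139), and every other measurement matches its nominal size. Next I move the collar.

```bash
cat > act.py <<'E'
import numpy as np
from plant import robot
PI=np.pi; A=-0.05            # stand yaw
def rod(y,z): return [.604+.05*(y+.118),y,z]
def down(yaw): return [PI,0,yaw+S*PI/2]
S=-1
D={"narrow":((.484,.095),-.153),"middle":((.6055,.048),-.076),"wide":((.563,.2793),-.217)}
def st(m=""):
    s=robot.sense(); print(m,"t %.1f"%s["t"],s["tcp_pos"].round(4) if hasattr(s["tcp_pos"],"round") else s["tcp_pos"],"op %.3f"%s["opening"],"gf",s["gripper_force"],"F",np.round(s["wrist_force"],1)); return s
E
cat > a1.py <<'E'
import act; from act import *
for sg in(1,-1):
    act.S=sg
    for p,y in [(rod(-.0915,.107),A),(rod(-.25,.1),A),((.4335,-.139,.02),.0)]+[((*c,.03),y) for c,y in D.values()]:
        q=robot.inverse_kinematics(p,down(y)); print(sg,np.round(p,3),None if q is None else np.round(q,2))
E
python3 a1.py
```

```text
1 [ 0.605 -0.092  0.107] [ 0.51  0.58 -0.59  1.79  0.41  0.89 -0.32]
1 [ 0.597 -0.25   0.1  ] [ 0.65  0.61 -0.45  1.71  0.33  0.89  0.01]
1 [ 0.434 -0.139  0.02 ] [ 0.57  0.5  -0.43  2.2   0.42  0.52 -0.18]
1 [0.484 0.095 0.03 ] [ 0.21  0.57 -0.62  2.11  0.55  0.63 -0.95]
1 [0.606 0.048 0.03 ] [ 0.24  0.68 -0.54  1.84  0.49  0.76 -0.64]
1 [0.563 0.279 0.03 ] [ 0.05  0.82 -0.86  1.78  0.77  0.92 -1.36]
-1 [ 0.605 -0.092  0.107] [-0.64  0.79  1.11  1.86 -0.83  1.04 -2.38]
-1 [ 0.597 -0.25   0.1  ] [-0.36  0.86  1.11  1.77 -0.87  1.09 -2.13]
-1 [ 0.434 -0.139  0.02 ] [-0.47  0.65  0.91  2.26 -0.9   0.66 -2.03]
-1 [0.484 0.095 0.03 ] [ 0.58  0.85 -1.18  2.09  1.02  0.96  1.8 ]
-1 [0.606 0.048 0.03 ] [ 0.61  0.99 -1.19  1.82  1.04  1.12  2.1 ]
-1 [0.563 0.279 0.03 ] [ 0.21  1.01 -1.19  1.77  1.05  1.14  1.6 ]
```

```bash
sed -i 's/^S=-1/S=1/' act.py
cat > a2.py <<'E'
from act import *
robot.move_straight([.219,-.638,.32],vel=.2)
robot.goto(rod(-.0915,.25),down(A)); robot.grip(1.0,40)
robot.move_straight(rod(-.0915,.107),vel=.15); st("at collar")
robot.grip(0.0,40); s=st("gripped")
robot.move_straight(rod(-.0915,.110),vel=.05); st("lift")
robot.move_straight(rod(-.04,.110),vel=.08); st("slid")
import cap
E
python3 a2.py
```

```text
at collar t 4.3 [ 0.6061 -0.0914  0.108 ] op 0.999 gf 0.0 F [0.4 0.7 0.4]
gripped t 4.8 [ 0.6059 -0.0916  0.1077] op 0.489 gf 40.502630611590575 F [0.5 0.1 4. ]
lift t 5.1 [ 0.6052 -0.0915  0.11  ] op 0.493 gf 40.47639020369388 F [ 0.5 -0.4  0.5]
slid t 5.9 [ 0.6079 -0.0404  0.1099] op 0.496 gf 40.477148527570534 F [ 0.6 -0.9  1. ]
side 348.6949471567108 257.20877202424936 192.45254259812543 cam [0.337312   0.66611523 0.65136365] [[-0.994, -0.108, -0.001], [-0.067, 0.625, -0.778], [0.084, -0.773, -0.629]]
top 481.4081660577012 253.71321066699085 193.4486924718218 cam [0.26890806 0.02036191 1.1732952 ] [[0.028, -0.999, 0.016], [-0.991, -0.03, -0.128], [0.128, -0.012, -0.992]]
5.9583 [ 0.60789117 -0.04095596  0.10989507] [-3.14144084e+00  5.96056979e-04  1.51952694e+00] 0.492967047599528 0.011
```

View pics/a_side.png

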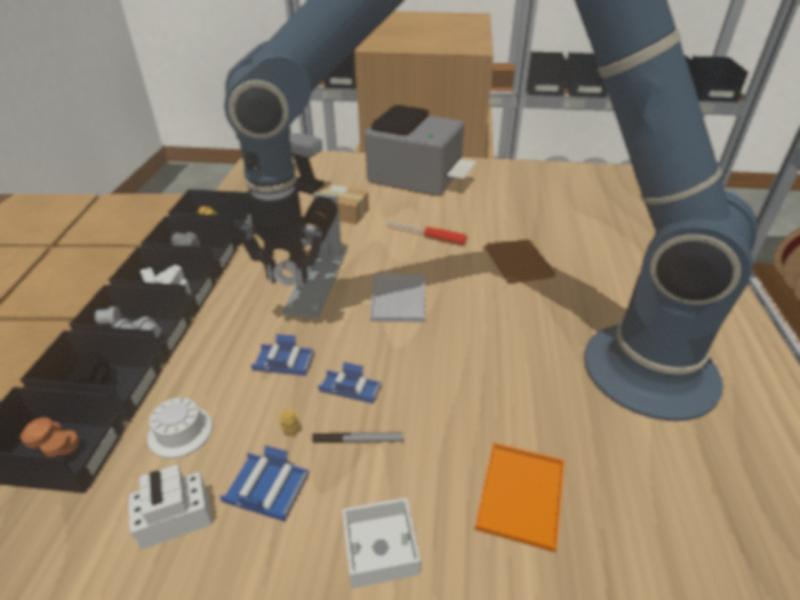

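The collar at (285,272) is held clear of the rod. Next it goes into the tray.

```bash
cat > a3.py <<'E'
from act import *
robot.move_straight(rod(-.02,.16),vel=.25)
robot.goto([.4335,-.139,.09],down(A))
c=robot.move_straight([.4335,-.139,.015],vel=.08,contact_N=4); st(f"down {c}")
robot.grip(0.75); robot.move_straight([.4335,-.139,.20],vel=.25)
robot.goto(rod(-.139,.24),down(A)); st("above narrow")
import cap
from vis import *
f=cap.F["top"]; cv2.imwrite("pics/b.png",cv2.resize(f["image"][80:240,240:440,::-1],(750,600),interpolation=cv2.INTER_CUBIC))
E
python3 a3.py|grep -v cam
```

```text
down True t 8.1 [ 0.4329 -0.1386  0.0157] op 0.491 gf 41.208221287233755 F [-0.4  0.9  6.4]
above narrow t 10.1 [ 0.6013 -0.1387  0.238 ] op 0.753 gf 0.0 F [-0.5 -0.1 -0.2]
10.1667 [ 0.60094021 -0.13922212  0.23892816] [-3.13849229e+00  5.91610255e-04  1.52072085e+00] 0.7494742385897606 0.011
```

View pics/b.png

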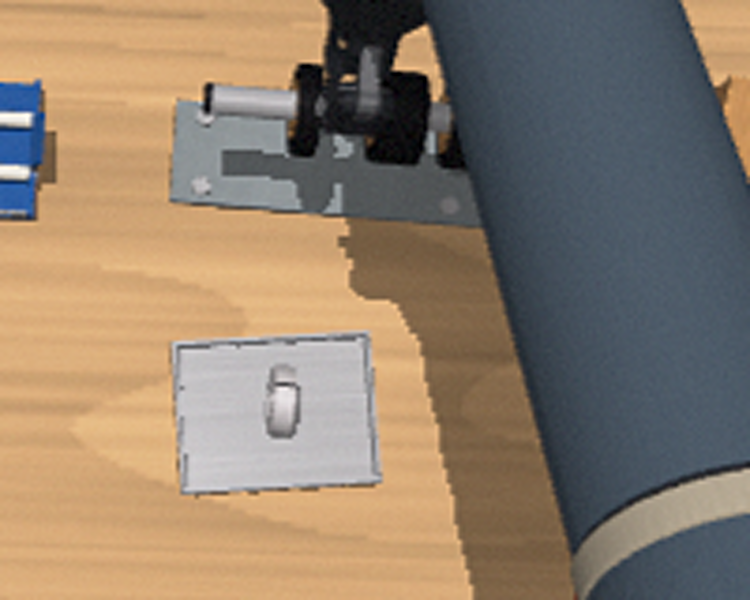

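The collar stands in the tray (crop 283,402) and the three rolls are still on the rod. Narrow roll next.

```bash
cat > roll.py <<'E'
import sys; from act import *
n,y0,half=sys.argv[1],float(sys.argv[2]),float(sys.argv[3]); (cx,cy),yaw=D[n]
robot.goto(rod(y0,.24),down(A)); robot.grip(1.0,40)
robot.move_straight(rod(y0,.101),vel=.2); st("at")
robot.grip(0.0,40); st("grip")
robot.move_straight(rod(y0,.1075),vel=.05); st("lift")
b=robot.move_straight(rod(-.078+half+.02,.1075),vel=.1,contact_N=8); st(f"slid blocked={b}")
if b: sys.exit()
y=-.078+half+.02
robot.move_straight(rod(y,.20),vel=.25)
robot.goto([cx,cy,.16],down(yaw)); robot.move_straight([cx,cy,.075],vel=.15); st("over")
import cap
from vis import *
f=cap.F["side"]; u=f["R"]@np.array([cx,cy,.06])+f["t"]; a=int(u[0]/u[2]*f["fx"]+f["cx"]); b=int(u[1]/u[2]*f["fy"]+f["cy"])
cv2.imwrite(f"pics/over_{n}.png",cv2.resize(f["image"][max(b-50,0):b+50,max(a-60,0):a+60,::-1],(720,600),interpolation=cv2.INTER_CUBIC))
E
cat > put.py <<'E'
import sys; from act import *
n=sys.argv[1]; dx,dy=map(float,sys.argv[2:4]); (cx,cy),yaw=D[n]
if dx or dy: robot.move_straight([cx+dx,cy+dy,.075],vel=.1)
c=robot.move_straight([cx+dx,cy+dy,.0295],vel=.06,contact_N=4); s=st(f"down {c}")
robot.grip(0.85); robot.move_straight([cx+dx,cy+dy,.19],vel=.2); st("up")
E
python3 roll.py narrow -.139 .0075|grep -v cam
```

```text
at t 11.6 [ 0.6039 -0.1388  0.1021] op 1.001 gf 0.0 F [ 1.2  0.1 -0. ]
grip t 12.0 [ 0.604  -0.1391  0.1024] op 0.632 gf 42.14679325581528 F [-0.4 -0.8  5.2]
lift t 12.3 [ 0.6028 -0.139   0.1076] op 0.633 gf 42.079960552509874 F [-0.2  0.4 -0.5]
slid blocked=False t 13.3 [ 0.6073 -0.0516  0.1074] op 0.631 gf 42.07907996373251 F [-0.4  0.6 -0.8]
over t 15.3 [0.4849 0.095  0.0755] op 0.630 gf 42.10341285564937 F [-0.1  0.4  0.4]
15.45 [0.48508397 0.09517361 0.07604156] [ 3.13935122e+00 -8.34641091e-04  1.41733284e+00] 0.6306571239083789 0.011
```

View pics/over_narrow.png

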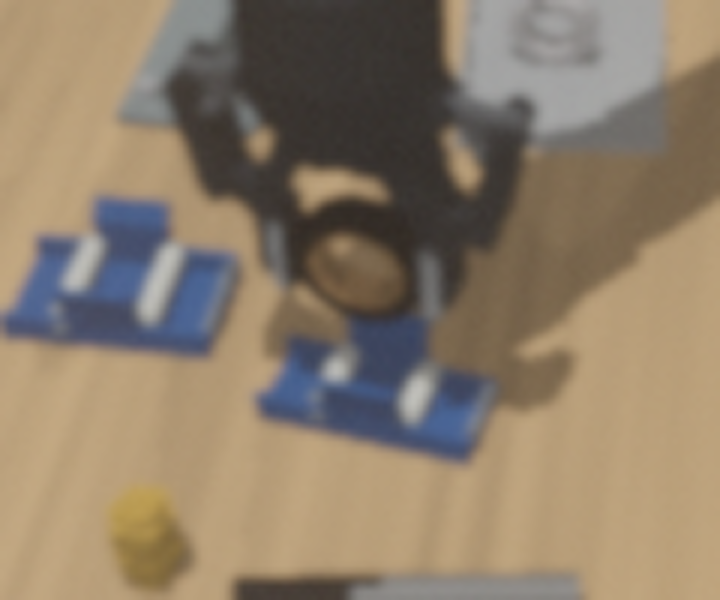

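The roll is held upright at (355,255), above the narrow dispenser (375,385). Lowering it.

```bash
cat > chk.py <<'E'
import sys; from vis import *; from act import D
def chk(n,f,g):
    (cx,cy),yaw=D[n]; P=cloud(f); hsv=cv2.cvtColor(f["image"],cv2.COLOR_RGB2HSV)
    m=(np.hypot(P[...,0]-cx,P[...,1]-cy)<.06)&(P[...,2]>.035)&(P[...,2]<.095)&~((hsv[...,0]>98)&(hsv[...,0]<128)&(hsv[...,1]>110))
    p=P[m]; t=p[p[:,2]>.055]; e=np.array([[np.cos(yaw),np.sin(yaw)],[-np.sin(yaw),np.cos(yaw)]])
    if len(t)<20: print(n,"few points",len(t)); return
    q=(p[:,:2]-[cx,cy])@e.T*1000; qt=(t[:,:2]-[cx,cy])@e.T*1000
    print(n,"top z",np.percentile(p[:,2],98).round(4),"x %2/98",np.percentile(q[:,0],[2,98]).round(1),"y",np.percentile(qt[:,1],[2,98]).round(1),"rect",rect(t[:,:2]))
    u=f["R"]@np.array([cx,cy,.05])+f["t"]; a=int(u[0]/u[2]*f["fx"]+f["cx"]); b=int(u[1]/u[2]*f["fy"]+f["cy"])
    v=g["R"]@np.array([cx,cy,.05])+g["t"]; c=int(v[0]/v[2]*g["fx"]+g["cx"]); d=int(v[1]/v[2]*g["fy"]+g["cy"])
    k=lambda I,a,b:cv2.resize(I[b-40:b+40,a-40:a+40,::-1],(400,400),interpolation=cv2.INTER_CUBIC)
    cv2.imwrite(f"pics/set_{n}_{len(sys.argv)}.png",np.hstack([k(f["image"],a,b),k(g["image"],c,d)]))
if __name__=="__main__":
    from plant import robot
    f,g=robot.grab_frame("top"),robot.grab_frame("side")
    for n in sys.argv[1:]: chk(n,f,g)
E
python3 put.py narrow 0 0 && python3 - <<'E'
from act import *
robot.goto(rod(-.1944,.24),down(A))
E
python3 chk.py narrow
```

```text
down True t 16.1 [0.4833 0.0948 0.0323] op 0.632 gf 42.83282394055277 F [-1.3 -1.4  6.6]
up t 17.4 [0.4832 0.0946 0.189 ] op 0.848 gf 0.0 F [-0.1 -0.1 -0.1]
narrow top z 0.072 x %2/98 [-26.9  22.6] y [-8.7  5.5] rect (array([483.3,  93.5]), array([14.9, 47.8]), 80.7)
```

View pics/set_narrow_2.png

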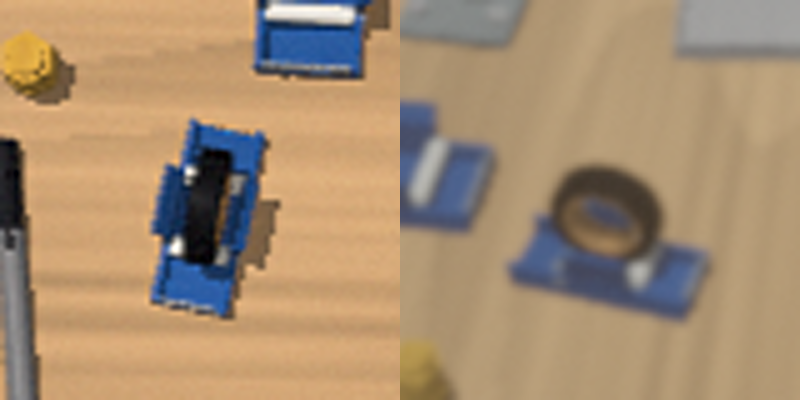

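The narrow roll sits upright on both rollers (left view 208,205): top at 72 mm, about 2 mm off in y. Middle roll next.

```bash
python3 roll.py middle -.1944 .015|grep -v cam
```

```text
at t 20.1 [ 0.6012 -0.1944  0.1022] op 1.004 gf 0.0 F [-0.2  0.   0.4]
grip t 20.5 [ 0.6011 -0.1946  0.1025] op 0.628 gf 43.10747023439035 F [-1.8 -0.2  5.9]
lift t 20.8 [ 0.6    -0.1944  0.1076] op 0.631 gf 42.34995424223598 F [ 0.8  0.7 -0.8]
slid blocked=False t 22.4 [ 0.6077 -0.044   0.1074] op 0.633 gf 42.347273994237185 F [ 0.4 -0.1 -1.3]
over t 24.1 [0.6063 0.0477 0.0757] op 0.631 gf 42.33279588050209 F [-0.5 -0.2 -1.6]
24.2333 [0.60655829 0.04805711 0.07637167] [ 3.13899260e+00 -4.95326398e-04  1.49433351e+00] 0.6327283149110985 0.011
```

View pics/over_middle.png

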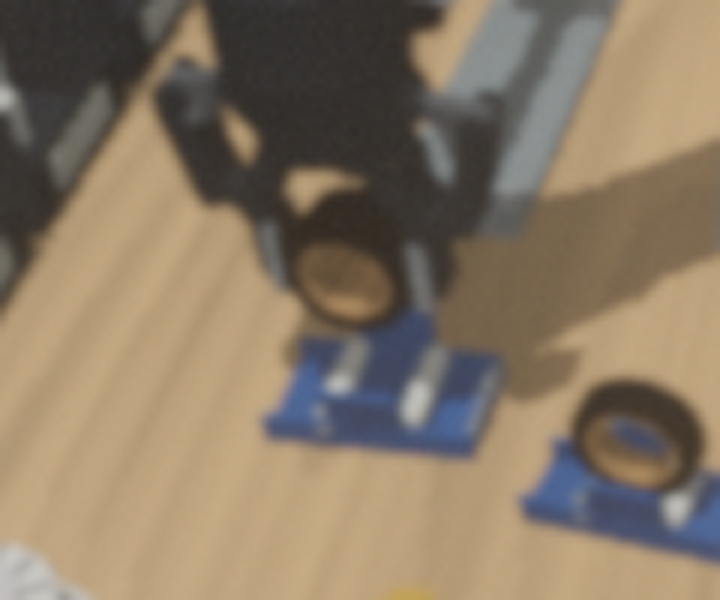

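The middle roll (345,265) is centred above its dispenser (385,390). I'll set it down, then fetch the wide roll.

```bash
python3 put.py middle 0 0 && python3 - <<'E'
from act import *
robot.goto(rod(-.2489,.24),down(A))
E
python3 chk.py middle && python3 roll.py wide -.2489 .025|grep -v cam
```

```text
down True t 24.9 [0.6049 0.0479 0.0325] op 0.632 gf 42.85869677492883 F [-0.1 -0.4  4.3]
up t 26.2 [0.6046 0.0476 0.1888] op 0.851 gf 0.0 F [ 0.  -0.1 -0.9]
middle top z 0.0725 x %2/98 [-28.1  21. ] y [-16.   11.9] rect (array([604.2,  46.9]), array([30.2, 49.1]), 85.1)
at t 28.8 [ 0.5985 -0.2489  0.1022] op 0.999 gf 0.0 F [-0.6  0.  -0.1]
grip t 29.2 [ 0.5984 -0.2491  0.1025] op 0.629 gf 43.58795899199322 F [ 0.3 -1.1  6.9]
lift t 29.5 [ 0.5972 -0.2489  0.1075] op 0.633 gf 42.80158869805746 F [ 0.6  0.7 -1.3]
slid blocked=False t 31.8 [ 0.6082 -0.0336  0.1074] op 0.633 gf 42.79887508135289 F [-0.2  0.  -1.7]
over t 34.2 [0.5637 0.2794 0.0757] op 0.634 gf 42.77336273691617 F [ 0.5 -0.  -0.9]
34.325 [0.56391482 0.27985139 0.07644314] [ 3.13957704e+00 -1.84393348e-03  1.35352647e+00] 0.6304231960349932 0.011
```

View pics/over_wide.png

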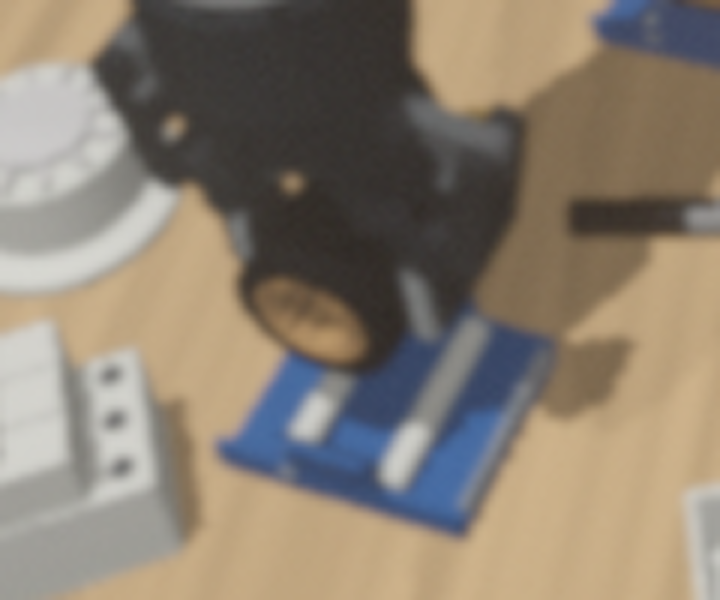

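The wide roll (310,310) is above its dispenser (385,430), and the breaker block and dial are clear of the fingers. Lowering it, then backing off.

```bash
python3 put.py wide 0 0 && python3 - <<'E'
from act import *
robot.goto([.55,-.35,.30],down(A)); st("away")
E
python3 chk.py narrow middle wide; python3 - <<'E'
import cv2; from plant import robot
f=robot.grab_frame("top"); cv2.imwrite("pics/end.png",cv2.resize(f["image"][90:230,90:360,::-1],(800,415),interpolation=cv2.INTER_CUBIC))
E
```

```text
down True t 35.0 [0.5624 0.2788 0.0325] op 0.635 gf 43.414770561503246 F [-0.1 -0.1  4.5]
up t 36.3 [0.5624 0.2786 0.1887] op 0.847 gf 0.0 F [ 0.1 -0.5 -0.9]
away t 38.5 [ 0.5507 -0.3485  0.2999] op 0.850 gf 0.0 F [-0.3  0.5  0.6]
narrow top z 0.0721 x %2/98 [-26.4  22.6] y [-9.   5.6] rect (array([482.4,  93.5]), array([15. , 49.7]), 81.7)
middle top z 0.0728 x %2/98 [-28.2  20.3] y [-16.   11.9] rect (array([604.3,  46.8]), array([30.4, 49.1]), 85.7)
wide top z 0.0721 x %2/98 [-27.4  23. ] y [-26.9  20.3] rect (array([560.7, 277.1]), array([50. , 51.8]), 78.2)
```

View pics/end.png

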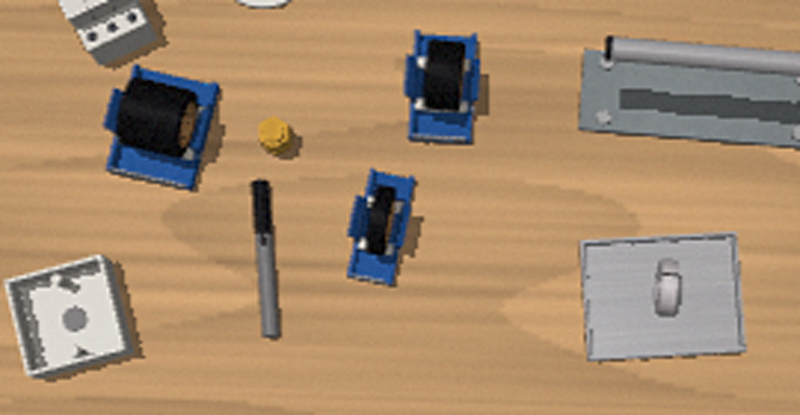

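All three rolls are seated: wide (158,115), middle (445,75) and narrow (380,220). The collar is in the tray at (667,290). Handing in.

```bash
python3 -c "
from plant import robot
robot.sleep(1.0); print(robot.close_job())"
```

```text
the job is handed in; nothing more can be done
None
```

The job is handed in after about 40 s of robot time: the collar went into the steel tray first, all three rolls sit upright in their matching dispensers within about 3 mm by camera, and everything is let go with the arm clear; no verdict came back.

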